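# Seat the stage plate in a stereo microscope's foot

### The job

The round black-and-white stage plate stands proud and crooked on its sprung seat in the microscope's white foot: lift the blue-handled tamper out of its stand and press the plate squarely down with its flat face until it bottoms out level. Hold it home with about 18 N for a second, never more than 30 N, and let nothing but the tamper touch the plate; then set the tamper back upright in the middle of its stand. Leave the dish, the vial and the bottle where they are.

Things in the scene. Friction and masses are not known exactly. Their poses are not given: they have to be found in the camera images.
- foot: The microscope's foot, a fixed white slab 200 (x) x 260 (y) x 36 mm high; its column and head have been taken off. Origin: centre of its underside. A round well of 100 mm diameter, its axis 55 mm from the origin towards the foot's own -y, holds the stage plate on a sprung seat: about 3 N to start it down, up to 7 N before a hard stop, then steep. A grip ring keeps it where it is left.
- plate_top (a point): Centre of the stage plate's top face: black, round, 94 mm across, 5 mm thick, with a white spot 60 mm across. z axis normal to it. It starts 1 to 18 mm above the foot's top and tilted up to 0.1 rad; it rocks freely, lies flat against a level face pressed on its middle, tips if pushed off centre. It goes 14 to 18 mm down, to 0 to 13 mm below the foot's top: the stop is hidden, feel for it.
- tamper_grip (a point): Middle of the tamper's grip, on its axis, 52 mm above its flat underside (z axis up along the tamper). Loose, about 0.2 kg, 80 mm tall: flat aluminium foot 60 mm in diameter and 12 mm thick, neck 20 mm in diameter from 12 to 25 mm, round blue handle 30 mm in diameter from 25 to 80 mm above the underside. Starts upright in the stand.
- stand_floor (a point): The centre of the floor of the tamper's stand, a fixed grey round cup 90 mm in outer diameter. The floor is 6 mm above the table, the rim 15 mm above the table; the recess is 72 mm in diameter (the tamper's foot has 6 mm to spare all round). z axis up.
- dish: A closed clear dish with an insect in it, 60 mm in diameter and 12 mm high, loose on the microscope's foot beside the plate, about 130 mm from the plate's centre. Origin at the centre of its underside. Leave it alone.
- vial: A small glass vial with a white cap, 28 mm in diameter, 55 mm high, loose on the table about 110 mm from the stand's centre, on the far side from the robot. Origin at the centre of its underside. Leave it alone.
- bottle: A brown glass bottle with a black cap, 60 mm in diameter, 120 mm high, loose on the table beyond and between the foot and the stand. Origin at the centre of its underside. Leave it alone.
Mind the look-alikes: they are no part of the job. There is more than one size of the part that bears tamper_grip; the job needs the middle-sized.

How it is judged:
By the outcome, as a careful person would: the job done as asked, in the order asked, and still so for the second after the job is handed in, with the robot touching nothing.
It also fails if it takes over 70 s, if anything falls off the work surface, if the arm or the gripper's body presses on something with over 40 N, if the wrist force passes 120 N, or if a joint passes its speed limit or range.

### The arm

A 7-joint arm with a two-finger parallel gripper is mounted at the origin on the work surface. World frame = base frame: x ahead of the robot, y to its left, z up, the work surface at z = 0. Lengths are in m, angles in rad, forces in N, time in s.
With the tool pointing down it reaches from about 0.4 to 0.85 m from the base axis. Payload 10.4 kg.
Tool frame: the origin (TCP) lies at the very end of the fingers, on their centre line; the grasp point (between the pads) lies 19 mm behind it; x points along the fingers, z is the direction in which the jaws open and shut, and the axes are right-handed (so a half turn about x gives the same grasp; the last joint's range is limited). The gripper opens to 87 mm and grips with 3 to 60 N. Pads are 19 mm wide; open, the fingers measure 117 mm over their backs; the gripper's body (75 mm by 190 mm) begins 51 mm behind the grasp point.
Start: joints at [-1.129, 0.332, -0.065, 1.46, 0.022, 1.35, -0.088], TCP at [0.28, 0.559, 0.223] pointing down, gripper open.
Joint ranges: [-2.6, 2.6], [-0.5, 2.12], [-1.47, 1.34], [0.16, 2.42], [-1.27, 4.41], [0.06, 2.06], [-2.6, 2.6]. Speed limits (rad/s): [2.22, 2.22, 2.79, 2.79, 3.14, 3.14, 3.14].

### API

Orientations are given as a rotation vector (axis times angle).
In Python, from plant import telemetry, vision, finish_job gives the robot as it stands. The module is installed in compiled form; this text tells all that it offers.
- The arm moves only by the tool apply_moves, never from a script. Its argument "steps" is one flat list of numbers, 7 for each row, row after row: the turn, a rotation vector about the world's x, y, z in degrees, then the shift along the world's x, y, z in cm, then the opening, from -1 (shut) to 1 (fully open). A call has 1 to 12 rows; each row is the pose to reach, as a shift and turn from the pose commanded when the call began; what a row does not reach only later rows make up. A row lasts 1/8 s, in which the tool goes at most 62.5 mm and 10.7 degrees, less where a joint would pass 70% of its speed; a pose out of reach is approached as far as the arm can. A call with a gripper value outside its range is refused whole. The fingers move at their own pace and stop on an object; "squeeze" is the grip in N (left out, the last holds). Time passes only in rows, so rows that repeat a pose let the fingers close. It gives the time, the measured TCP pose, the force and the opening at its end, in the units of the state.
- telemetry.state(): the state, without advancing time (a new reading comes with each control period).
- vision.read_camera(name): name is "scene" or "side" or "wrist"; returns a dict with "color" (384x512x3 uint8, red, green, blue), "fovy" (degrees; the focal length in pixels is half the picture's height over the tangent of half this angle, whatever the lens; pixels are square), "cx", "cy" (the principal point, pixels), "xyz" and "rotation" of the camera in the world. Camera axes: x right, y up, looking along -z (the intrinsics and any distortion apply to the point x, -y, -z); pixel columns grow to the right and rows downward; lengths in m; the calibration is good to about 2 mm. A picture is of the moment at which its call begins. There is no depth.
- finish_job(): hands the job in, once; it reports no verdict.
The state is a dict: "t": time; "joint_pos": joint angles; "joint_vel": joint speeds; "joint_efforts": joint torques, N m; "tcp_pos": TCP position; "ee_rot": TCP orientation; "contact_force": force on the tool from outside, world axes, zero at the start; "ft_torque": the same for the moment, N m; "opening": opening from 0.0 (shut) to 1.0 (fully open).
Only numpy, scipy, OpenCV 4.12 (cv2) and the standard library are available. Lean on these libraries where they do the work, as an engineer would, in place of code of your own. Each camera call takes 0.05 s, during which the arm holds its last target.

## Working session

There is one attempt and no reset: what is moved stays moved. The work goes in short steps, Python scripts to look and compute and a tool call to move; the robot and the scene stay as the last step left them, time stands still between calls to the robot, and variables do not carry over. Pictures are saved under pics/ and viewed, and the job is handed in when it is done.

Besides the shell and the picture viewer there is one more tool, called after "Call:" by a JSON object that holds its "method" and its "body". apply_moves: Moves the arm, as the interface text tells. Its arguments: {"type":"object","properties":{"steps":{"type":"array"},"squeeze":{"type":"number"}},"required":["steps"]}

```bash
mkdir -p pics
cat > h.py <<'E'
import numpy as np, cv2
from plant import telemetry, vision
def grab(n,tag):
    d=vision.read_camera(n); cv2.imwrite(f'pics/{tag}.png',d['color'][:,:,::-1]); 
    np.savez(f'pics/{tag}.npz',**{k:np.array(v) for k,v in d.items()}); return d
def load(tag): return dict(np.load(f'pics/{tag}.npz',allow_pickle=True))
def f(d): return 192/np.tan(np.radians(float(d['fovy']))/2)
def ray(d,u,v):
    K=f(d); R=np.array(d['rotation']); 
    p=np.array([(u-float(d['cx']))/K,(v-float(d['cy']))/K])
    c=np.array([p[0],-p[1],-1]); return np.array(d['xyz']),R@c
def at(d,u,v,z):
    o,r=ray(d,u,v); return o+r*(z-o[2])/r[2]
def proj(d,P):
    c=np.array(d['rotation']).T@(np.array(P)-d['xyz']); K=f(d)
    return d['cx']+K*c[0]/-c[2], d['cy']-K*c[1]/-c[2]
def crop(tag,x0,y0,x1,y1,s,out):
    im=cv2.imread(f'pics/{tag}.png')[y0:y1,x0:x1]; cv2.imwrite(f'pics/{out}.png',cv2.resize(im,None,fx=s,fy=s,interpolation=cv2.INTER_CUBIC))
E
python3 - <<'E'
from h import *
print(telemetry.state())
for n in("scene","side","wrist"):
    d=grab(n,n+'0'); print(n,{k:v for k,v in d.items() if k!='color'})
E
```

```text
{'t': 0.0, 'joint_pos': array([-1.12859204,  0.33286766, -0.06470787,  1.46098431,  0.02160729,
        1.3499037 , -0.0884698 ]), 'joint_vel': array([ 0.00057174,  0.00087855, -0.00149733, -0.0001145 , -0.00044805,
        0.00026229,  0.00049277]), 'joint_efforts': array([-3.38757263e-04, -6.23243380e+01,  2.44554406e-02, -3.89920843e+01,
       -6.14532921e-02,  3.96340562e-02,  1.55558328e-04]), 'tcp_pos': array([0.27997607, 0.55832514, 0.22173607]), 'ee_rot': array([-0.86126749,  1.3951522 ,  0.85990257]), 'contact_force': array([-0.55814396, -0.60574613,  0.14248665]), 'ft_torque': array([ 0.03741119, -0.00474255, -0.0067955 ]), 'opening': 0.9989419709598004}
scene {'fovy': 49.0732912059618, 'cx': 261.10148803961783, 'cy': 185.7199949507202, 'xyz': array([ 1.05994858, -0.29910658,  0.66706587]), 'rotation': array([0.71442552, 0.41269881, 1.01849137])}
side {'fovy': 54.721745262570266, 'cx': 255.56371127078057, 'cy': 197.6417473152602, 'xyz': array([0.4815684 , 0.73202106, 0.5341639 ]), 'rotation': array([ 0.04597026, -1.50269786, -2.65395106])}
wrist {'fovy': 59.985220346125274, 'cx': 254.75150178493567, 'cy': 188.33124970551364, 'xyz': array([0.20920477, 0.59513575, 0.383253  ]), 'rotation': array([-0.26604761, -0.16175602,  1.0990078 ])}
```

```bash
sed -i "s/^def f(d)/from scipy.spatial.transform import Rotation as Ro\ndef RM(d): return Ro.from_rotvec(np.array(d['rotation'])).as_matrix()\ndef f(d)/; s/R=np.array(d\['rotation'\]); /R=RM(d)/; s/np.array(d\['rotation'\]).T@/RM(d).T@/" h.py; cat h.py | head -20
```

```text
import numpy as np, cv2
from plant import telemetry, vision
def grab(n,tag):
    d=vision.read_camera(n); cv2.imwrite(f'pics/{tag}.png',d['color'][:,:,::-1]); 
    np.savez(f'pics/{tag}.npz',**{k:np.array(v) for k,v in d.items()}); return d
def load(tag): return dict(np.load(f'pics/{tag}.npz',allow_pickle=True))
from scipy.spatial.transform import Rotation as Ro
def RM(d): return Ro.from_rotvec(np.array(d['rotation'])).as_matrix()
def f(d): return 192/np.tan(np.radians(float(d['fovy']))/2)
def ray(d,u,v):
    K=f(d); R=RM(d)
    p=np.array([(u-float(d['cx']))/K,(v-float(d['cy']))/K])
    c=np.array([p[0],-p[1],-1]); return np.array(d['xyz']),R@c
def at(d,u,v,z):
    o,r=ray(d,u,v); return o+r*(z-o[2])/r[2]
def proj(d,P):
    c=RM(d).T@(np.array(P)-d['xyz']); K=f(d)
    return d['cx']+K*c[0]/-c[2], d['cy']-K*c[1]/-c[2]
def crop(tag,x0,y0,x1,y1,s,out):
    im=cv2.imread(f'pics/{tag}.png')[y0:y1,x0:x1]; cv2.imwrite(f'pics/{out}.png',cv2.resize(im,None,fx=s,fy=s,interpolation=cv2.INTER_CUBIC))
```

View pics/scene0.png

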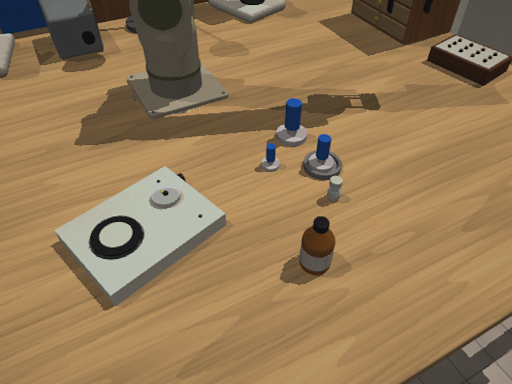

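View pics/side0.png

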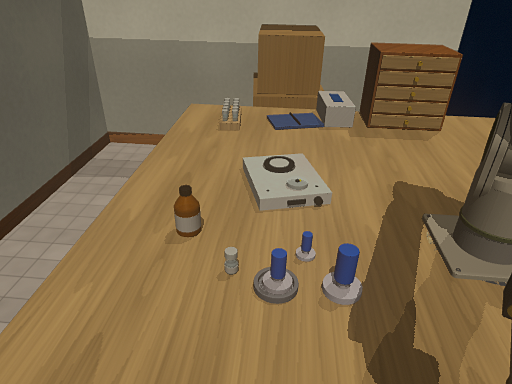

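View pics/wrist0.png

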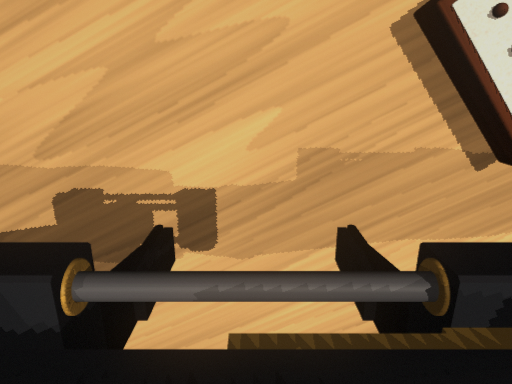

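Scene: the middle tamper sits in the grey stand at about (322,163), with the plate at (117,237), bottle at (318,248), vial at (335,188) and dish at (165,198). The large and small tampers stand loose beside it. Next, enlarged crops.

Run:
```python
from h import *
crop('scene0',250,90,370,210,6,'c1'); crop('scene0',50,160,240,300,4,'c2'); crop('side0',210,220,370,310,5,'c3'); crop('side0',230,145,340,215,7,'c4')
```

```text
(no output)
```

View pics/c1.png

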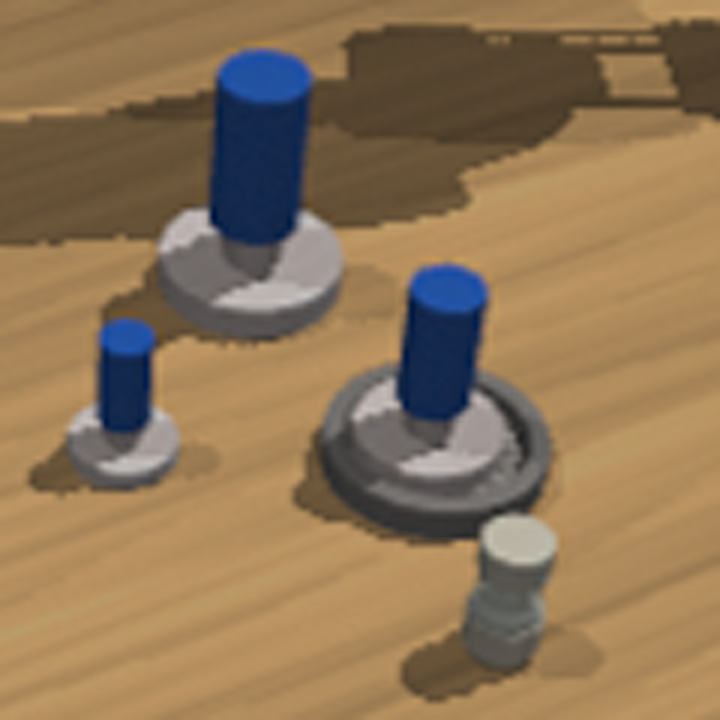

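View pics/c2.png

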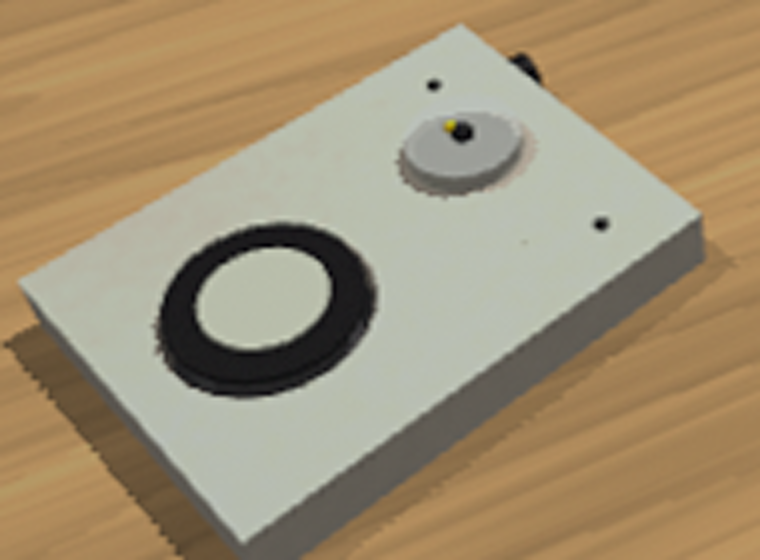

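View pics/c3.png

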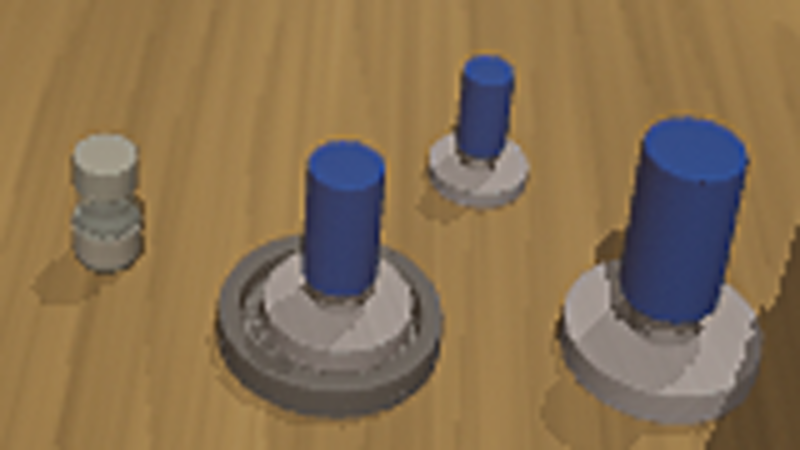

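View pics/c4.png

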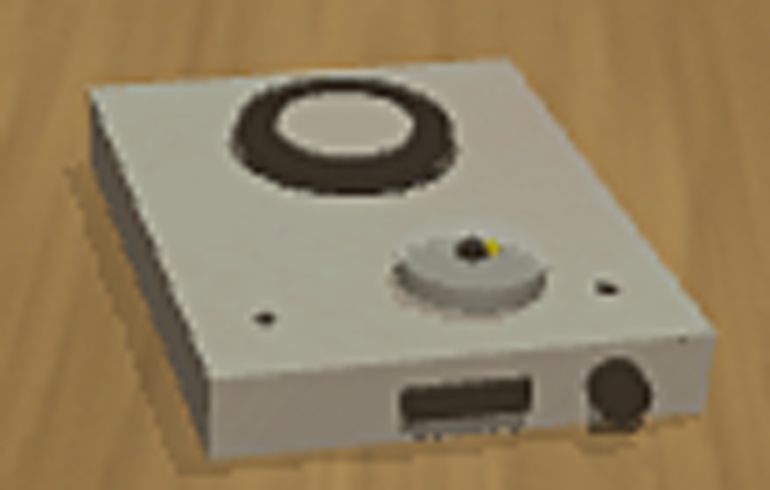

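```bash
cat >> h.py <<'E'
def tri(obs):
    A=np.zeros((3,3));b=np.zeros(3)
    for d,u,v in obs:
        o,r=ray(d,u,v); r=r/np.linalg.norm(r); M=np.eye(3)-np.outer(r,r); A+=M;b+=M@o
    p=np.linalg.solve(A,b); res=[np.linalg.norm((np.eye(3)-np.outer(r/np.linalg.norm(r),r/np.linalg.norm(r)))@(p-o)) for o,r in [ray(*q) for q in obs]]
    return p,res
E
python3 - <<'E'
from h import *
np.set_printoptions(precision=4,suppress=True)
S=load('scene0');D=load('side0')
c1=lambda x,y:(x/6+250,y/6+90); c2=lambda x,y:(x/4+50,y/4+160); c3=lambda x,y:(x/5+210,y/5+220); c4=lambda x,y:(x/7+230,y/7+145)
print('top',tri([(S,*c1(449,289)),(D,*c3(345,166))]), at(S,*c1(449,289),.086), at(D,*c3(345,166),.086))
print('spot',tri([(S,*c2(263,299)),(D,*c4(344,125))]))
F=[at(S,*c2(*p),.036) for p in[(462,24),(18,283),(243,543),(702,216)]]
G=[at(D,*c4(*p),.036) for p in[(715,332),(508,60),(91,90),(208,380)]]
for X in(F,G):
    print(np.array(X),[np.linalg.norm(X[i]-X[(i+1)%4]) for i in range(4)],np.mean(X,0))
print('stand S',[at(S,*c1(*p),.015)[:2] for p in[(322,435),(550,445)]],'D',[at(D,*c3(*p),.015)[:2] for p in[(218,318),(441,318)]])
print('big',tri([(S,*c1(264,77)),(D,*c3(695,150))])[0],'small',tri([(S,*c1(127,337)),(D,*c3(488,71))])[0],'vial',tri([(S,*c1(518,541)),(D,*c3(106,149))])[0])
print('bottle',tri([(S,321,224),(D,186,190)]))
print('dish',tri([(S,*c2(462,145)),(D,*c4(472,258))]))
E
```

```text
top (array([0.4814, 0.1831, 0.0834]), [np.float64(0.0010808747526471682), np.float64(0.0010808747526472328)]) [0.4854 0.1809 0.086 ] [0.4806 0.1853 0.086 ]
spot (array([ 0.4978, -0.2971,  0.0423]), [np.float64(0.0006509450780831982), np.float64(0.0006509450780832254)])
[[ 0.3523 -0.1487  0.036 ]
 [ 0.4287 -0.3969  0.036 ]
 [ 0.618  -0.3383  0.036 ]
 [ 0.5433 -0.0913  0.036 ]] [np.float64(0.25971056299943124), np.float64(0.19817571015617874), np.float64(0.2580648310117456), np.float64(0.19950351843571879)] [ 0.4856 -0.2438  0.036 ]
[[ 0.3485 -0.1469  0.036 ]
 [ 0.4242 -0.3914  0.036 ]
 [ 0.6129 -0.3325  0.036 ]
 [ 0.5389 -0.0871  0.036 ]] [np.float64(0.2560146254379851), np.float64(0.19768444596097087), np.float64(0.25629754157001416), np.float64(0.19963100121829389)] [ 0.4811 -0.2395  0.036 ]
stand S [array([0.4672, 0.1439]), array([0.5135, 0.2189])] D [array([0.5263, 0.1973]), array([0.4391, 0.1873])]
big [0.3531 0.1806 0.1011] small [0.4226 0.0801 0.057 ] vial [0.5792 0.148  0.0536]
bottle (array([0.7012, 0.0186, 0.1114]), [np.float64(0.001450570345671706), np.float64(0.001450570345671725)])
dish (array([ 0.4435, -0.1814,  0.0415]), [np.float64(0.002126088512991167), np.float64(0.002126088512991118)])
```

Run:
```python
from h import *
np.set_printoptions(precision=4,suppress=True)
s=telemetry.state(); R=Ro.from_rotvec(s['ee_rot']).as_matrix(); print(R)
W=load('wrist0'); print(R.T@(W['xyz']-s['tcp_pos'])); print(R.T@RM(W))
```

```text
[[-0.0004 -0.8939  0.4482]
 [-0.0009  0.4482  0.8939]
 [-1.     -0.     -0.001 ]]
[-0.1613  0.0797  0.0009]
[[ 0.0011  0.2914 -0.9566]
 [ 0.0011  0.9566  0.2914]
 [ 1.     -0.0014  0.0008]]
```

Call:
{"method": "apply_moves", "body": {"steps": [0, 0, 0, 2.5, -4.7, 0, 1, 0, 0, 0, 5, -9.4, 0, 1, 0, 0, 0, 7.5, -14.1, 0, 1, 0, 0, 0, 10, -18.8, 0, 1, 0, 0, 0, 12.5, -23.5, 0, 1, 0, 0, 0, 15, -28, 0, 1, 0, 0, 0, 17.5, -32.7, 0, 1, 0, 0, 0, 20.3, -37.5, 0, 1, 0, 0, 0, 20.3, -37.5, 0, 1, 0, 0, 0, 20.3, -37.5, 0, 1]}}

```text
t: 1.4
tcp_pos: [0.4828, 0.1842, 0.2224]
ee_rot: [-0.86, 1.394, 0.861]
contact_force: [0.4, -0.1, -1.0]
opening: 1.003
```

Run:
```python
from h import *
np.set_printoptions(precision=4,suppress=True)
s=telemetry.state(); print(s['joint_pos'],s['tcp_pos'],Ro.from_rotvec(s['ee_rot']).as_matrix(),s['contact_force'])
for n in("scene","side","wrist"): d=grab(n,n+'1')
im=cv2.imread('pics/wrist1.png'); cv2.imwrite('pics/w1b.png',cv2.resize(im,None,fx=1.5,fy=1.5,interpolation=cv2.INTER_CUBIC))
```

```text
[-0.6597  0.0881  0.2206  1.756  -0.0205  1.3     0.6717] [0.4828 0.1842 0.2224] [[-0.0005 -0.894   0.4481]
 [ 0.0003  0.4481  0.894 ]
 [-1.      0.0006  0.    ]] [ 0.3993 -0.1201 -1.0356]
```

View pics/w1b.png

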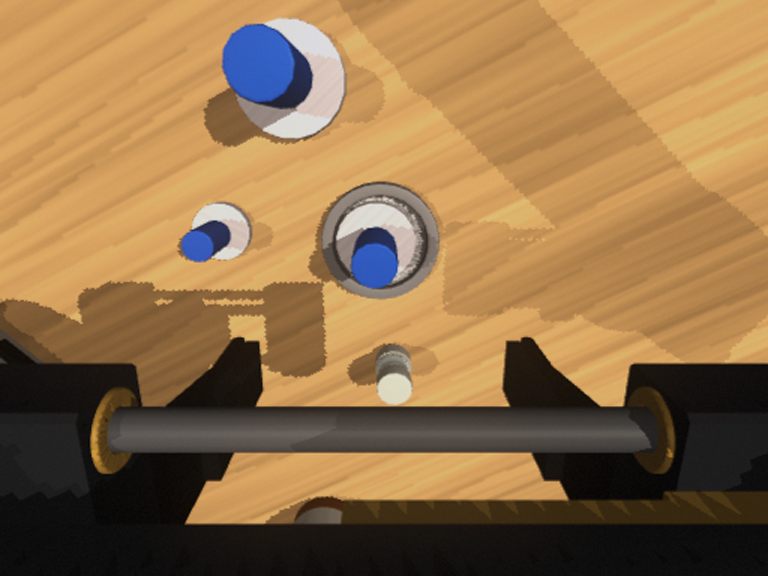

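Run:
```python
from h import *
crop('wrist1',205,110,305,205,7,'c5')
```

```text
(no output)
```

View pics/c5.png

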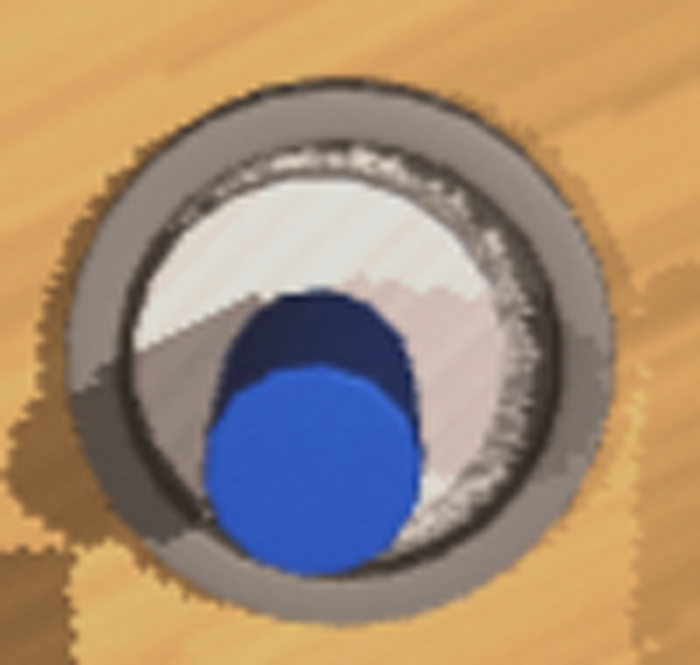

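Run:
```python
from h import *
np.set_printoptions(precision=4,suppress=True)
W=load('wrist1');S=load('scene0');D=load('side0')
c=lambda x,y:(x/7+205,y/7+110)
c1=lambda x,y:(x/6+250,y/6+90);c3=lambda x,y:(x/5+210,y/5+220)
print('handle',at(W,*c(313,471),.086),tri([(W,*c(313,471)),(S,*c1(449,289)),(D,*c3(345,166))]))
print('disc',at(W,*c(320,365),.018),'rim',at(W,*c(340,354),.015))
print('rim diam',np.linalg.norm(at(W,*c(65,354),.015)-at(W,*c(614,354),.015)),'handle d',np.linalg.norm(at(W,*c(204,471),.086)-at(W,*c(422,471),.086)))
s=telemetry.state();R=Ro.from_rotvec(s['ee_rot']).as_matrix();print(R.T@(W['xyz']-s['tcp_pos']),R.T@RM(W))
```

```text
handle [0.4809 0.1815 0.086 ] (array([0.4816, 0.1822, 0.0834]), [np.float64(0.0010426476773149822), np.float64(0.0015208662554648143), np.float64(0.000989873599157008)])
disc [0.4815 0.1813 0.018 ] rim [0.4819 0.1846 0.015 ]
rim diam 0.08865056832727487 handle d 0.028856801211407712
[-0.1614  0.0798  0.0009] [[ 0.0009  0.2913 -0.9566]
 [ 0.0009  0.9566  0.2913]
 [ 1.     -0.0012  0.0006]]
```

Call:
{"method": "apply_moves", "body": {"steps": [0, 0, 0, -0.2, -0.2, -5, 1, 0, 0, 0, -0.2, -0.2, -10, 1, 0, 0, 0, -0.2, -0.2, -14, 1, 0, 0, 0, -0.2, -0.2, -17.5, 1, 0, 0, 0, -0.2, -0.2, -17.5, 1, 0, 0, 0, -0.2, -0.2, -17.5, 1]}}

```text
t: 2.3
tcp_pos: [0.4817, 0.1825, 0.0489]
ee_rot: [-0.861, 1.392, 0.861]
contact_force: [-0.1, 0.1, -0.6]
opening: 0.997
```

Run:
```python
from h import *
grab('scene','s2');grab('side','d2');grab('wrist','w2')
crop('s2',250,90,370,210,6,'c6');crop('d2',190,150,370,310,4,'c7')
```

```text
(no output)
```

View pics/c6.png

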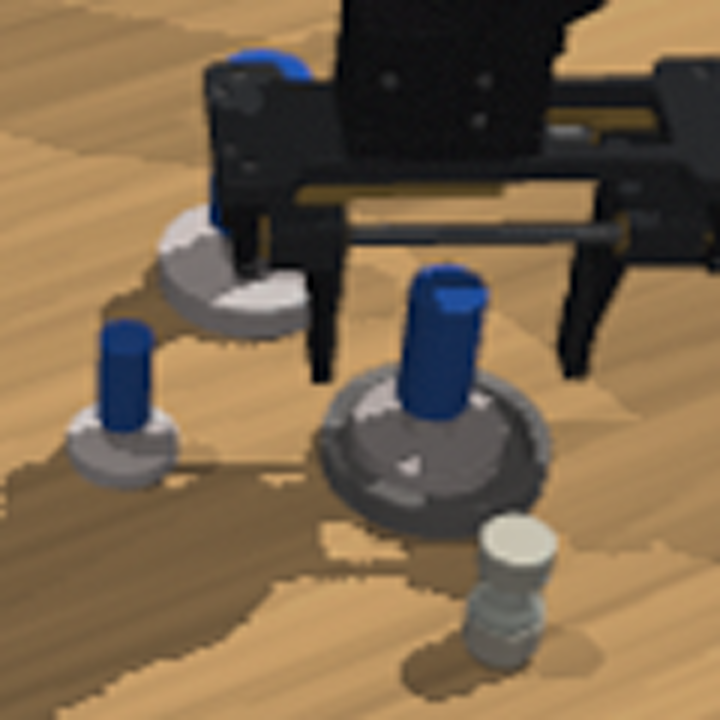

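View pics/c7.png

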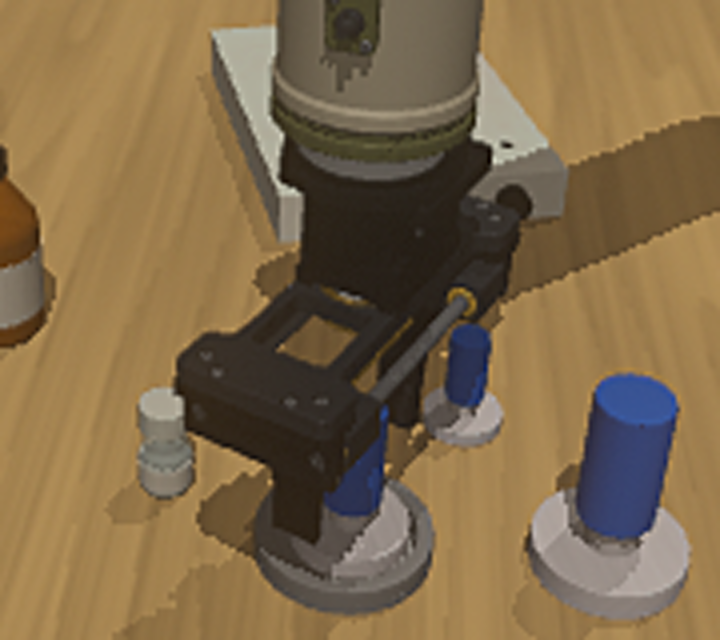

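View pics/w2.png

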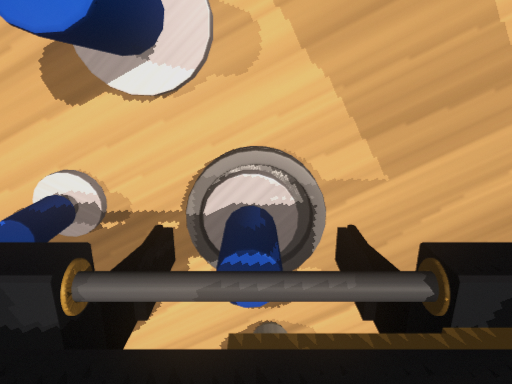

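The handle stands between the fingers, with finger tips at columns 175 and 336 and the handle at about 249. Closing now.

Call:
{"method": "apply_moves", "body": {"steps": [0, 0, 0, 0, 0, 0, -1, 0, 0, 0, 0, 0, 0, -1, 0, 0, 0, 0, 0, 0, -1, 0, 0, 0, 0, 0, 0, -1, 0, 0, 0, 0, 0, 0, -1, 0, 0, 0, 0, 0, 0, -1, 0, 0, 0, 0, 0, 0, -1, 0, 0, 0, 0, 0, 0, -1], "squeeze": 50}}

```text
t: 3.45
tcp_pos: [0.481, 0.1815, 0.0474]
ee_rot: [-0.86, 1.394, 0.86]
contact_force: [0.0, -1.7, -0.6]
opening: 0.335
```

Call:
{"method": "apply_moves", "body": {"steps": [0, 0, 0, 0, 0, 1, -1, 0, 0, 0, 0, 0, 4, -1, 0, 0, 0, 0, 0, 8, -1, 0, 0, 0, 0, 0, 12, -1, 0, 0, 0, 0, 0, 14, -1, 0, 0, 0, 0, 0, 14, -1]}}

```text
t: 4.2
tcp_pos: [0.482, 0.1821, 0.1894]
ee_rot: [-0.86, 1.39, 0.86]
contact_force: [-0.2, -0.2, -2.0]
opening: 0.334
```

Run:
```python
from h import *
np.set_printoptions(precision=4,suppress=True)
s=telemetry.state(); print(s['tcp_pos'],Ro.from_rotvec(s['ee_rot']).as_matrix(),s['contact_force'],s['joint_pos'])
grab('scene','s3');grab('side','d3');grab('wrist','w3')
crop('s3',240,30,390,180,5,'c8');crop('d3',190,130,370,300,4,'c9')
```

```text
[0.482  0.1821 0.1894] [[ 0.003  -0.8939  0.4482]
 [ 0.0019  0.4483  0.8939]
 [-1.     -0.0018  0.003 ]] [-0.2112 -0.1909 -2.0344] [-0.6594  0.105   0.2248  1.8089 -0.0253  1.2269  0.6786]
```

View pics/c8.png

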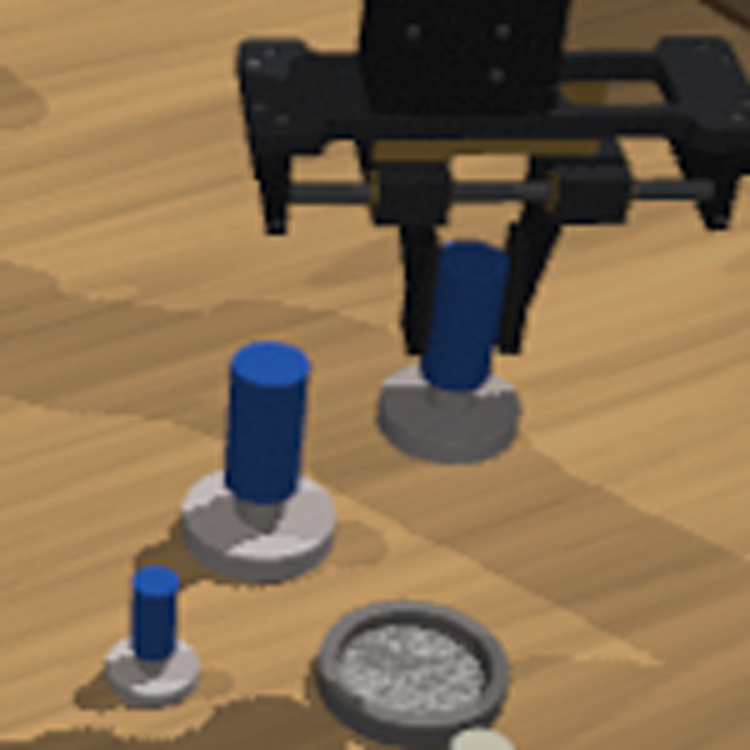

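View pics/c9.png

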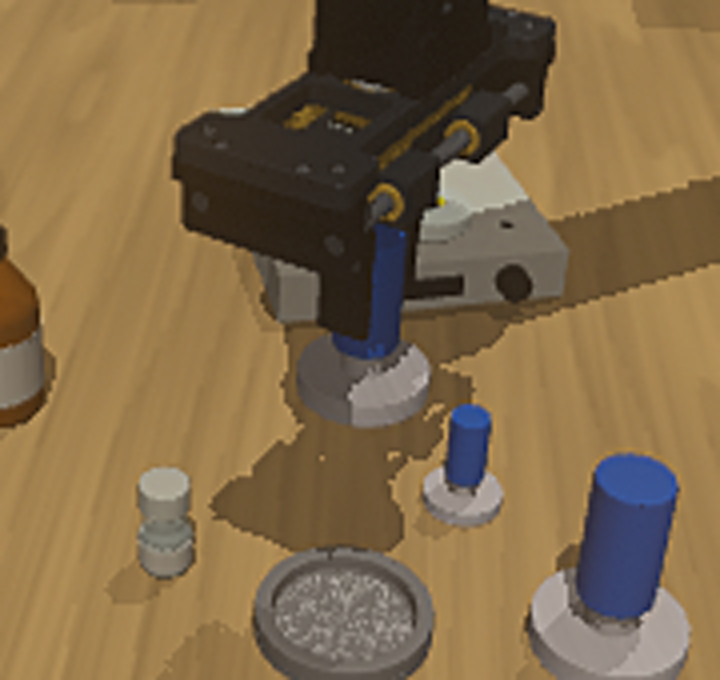

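View pics/w3.png

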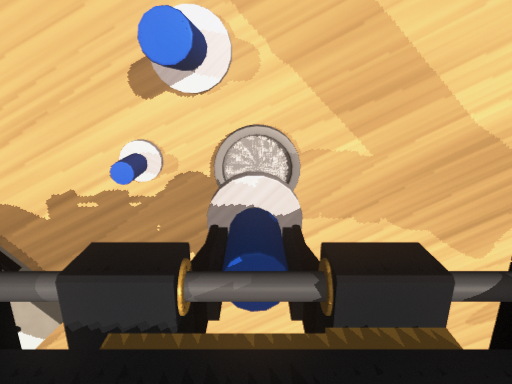

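Call:
{"method": "apply_moves", "body": {"steps": [0, 0, 0, 0.4, -3, 0, -1, 0, 0, 0, 1.1, -8, 0, -1, 0, 0, 0, 1.8, -13, 0, -1, 0, 0, 0, 2.5, -18, 0, -1, 0, 0, 0, 3.2, -23.5, 0, -1, 0, 0, 0, 3.9, -29, 0, -1, 0, 0, 0, 4.6, -34.5, 0, -1, 0, 0, 0, 5.4, -40, 0, -1, 0, 0, 0, 6.1, -45, 0, -1, 0, 0, 0, 6.8, -50, 0, -1, 0, 0, 0, 6.8, -50, 0, -1, 0, 0, 0, 6.8, -50, 0, -1]}}

```text
t: 5.85
tcp_pos: [0.5487, -0.3177, 0.1861]
ee_rot: [-0.859, 1.395, 0.862]
contact_force: [0.6, 0.1, -1.5]
opening: 0.338
```

Run:
```python
from h import *
np.set_printoptions(precision=4,suppress=True)
s=telemetry.state(); print(s['tcp_pos'],Ro.from_rotvec(s['ee_rot']).as_matrix(),s['contact_force'],s['ft_torque'],s['joint_pos'])
grab('scene','s4');grab('side','d4');grab('wrist','w4')
im=cv2.imread('pics/w4.png'); cv2.imwrite('pics/w4b.png',cv2.resize(im,None,fx=1.5,fy=1.5,interpolation=cv2.INTER_CUBIC))
```

```text
[ 0.5487 -0.3177  0.1861] [[-0.0021 -0.8938  0.4484]
 [ 0.0011  0.4484  0.8938]
 [-1.      0.0023  0.    ]] [ 0.5769  0.1489 -1.4503] [ 0.0379 -0.0322 -0.0274] [ 0.0055  0.4137  0.5934  1.511  -0.2358  1.2914  1.7312]
```

View pics/w4b.png

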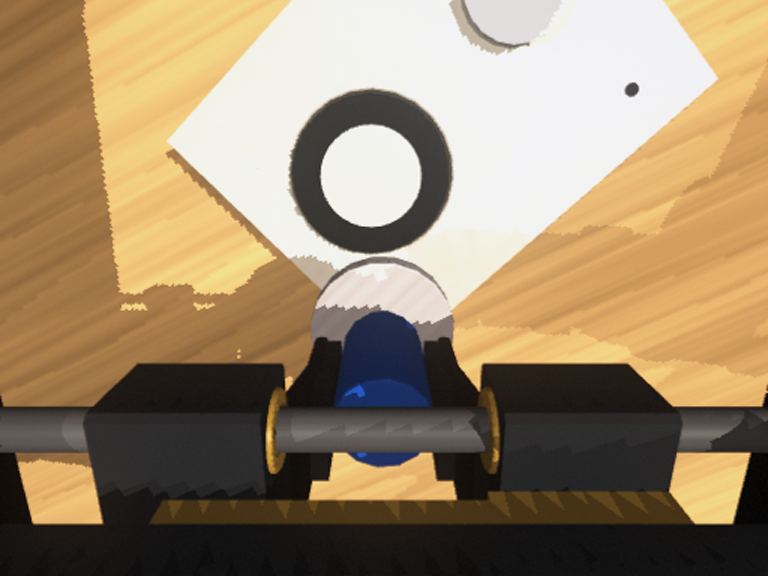

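Run:
```python
from h import *
np.set_printoptions(precision=4,suppress=True)
crop('w4',185,50,310,175,6,'c10'); 
W=load('w4');S=load('scene0');D=load('side0')
c2=lambda x,y:(x/4+50,y/4+160); c4=lambda x,y:(x/7+230,y/7+145)
# fit white spot ellipse
g=cv2.cvtColor(cv2.imread('pics/w4.png'),cv2.COLOR_BGR2GRAY)
m=(g<110).astype(np.uint8); n,l,st,ce=cv2.connectedComponentsWithStats(m)
k=l[int(117),int(200)]; print(st[k])
ring=(l==k).astype(np.uint8); cs,h=cv2.findContours(ring,cv2.RETR_CCOMP,cv2.CHAIN_APPROX_NONE)
for c in cs:
    if len(c)>40:
        e=cv2.fitEllipse(c);print(e, at(W,*e[0],.04))
        P=np.array([at(W,*q[0],.045)[:2] for q in c]); 
u=(371/1.5,176/1.5)
print(at(W,*u,.036),at(W,*u,.045),tri([(W,*u),(S,*c2(263,299)),(D,*c4(344,125))]))
```

```text
[ 193   60  108  109 5463]
((246.93894958496094, 114.07536315917969), (106.00188446044922, 107.85143280029297), 178.18492126464844) [ 0.4961 -0.2972  0.04  ]
((246.8628692626953, 116.62828063964844), (68.74531555175781, 69.78766632080078), 172.92649841308594) [ 0.4981 -0.2983  0.04  ]
[ 0.4991 -0.2984  0.036 ] [ 0.4985 -0.2979  0.045 ] (array([ 0.4982, -0.2975,  0.0423]), [np.float64(0.000739311086377881), np.float64(0.0007661136096599636), np.float64(0.00082192178158701)])
```

View pics/c10.png

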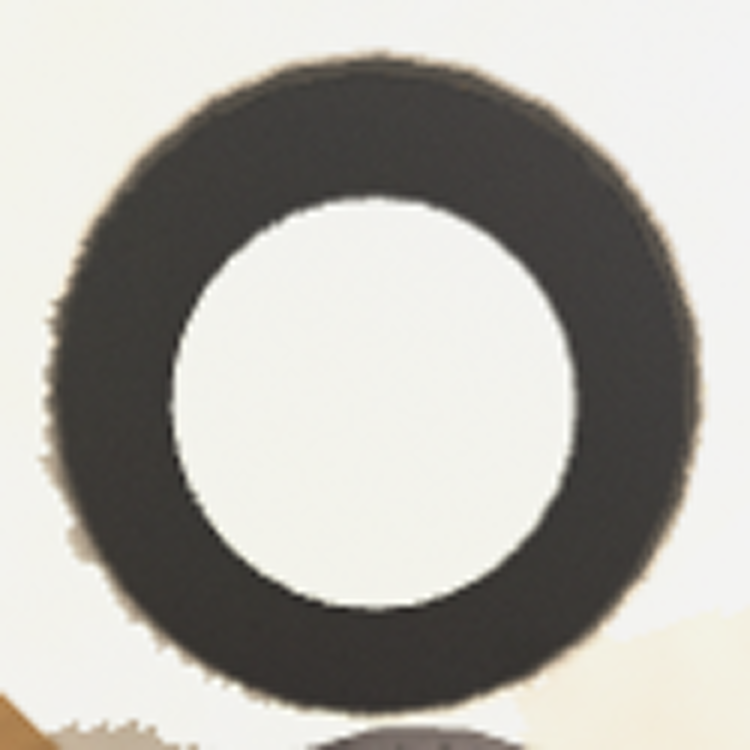

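Call:
{"method": "apply_moves", "body": {"steps": [0, 0, 0, -2.5, 1, 0, -1, 0, 0, 0, -5, 2, 0, -1, 0, 0, 0, -5, 2, -4, -1, 0, 0, 0, -5, 2, -7.5, -1, 0, 0, 0, -5, 2, -8, -1, 0, 0, 0, -5, 2, -8, -1, 0, 0, 0, -5, 2, -8, -1]}}

```text
t: 6.88
tcp_pos: [0.5, -0.2986, 0.1092]
ee_rot: [-0.862, 1.392, 0.859]
contact_force: [0.2, 0.9, -1.4]
opening: 0.335
```

Run:
```python
from h import *
np.set_printoptions(precision=4,suppress=True)
s=telemetry.state(); print(s['tcp_pos'],Ro.from_rotvec(s['ee_rot']).as_matrix(),s['contact_force'],s['ft_torque'],s['joint_pos'])
grab('scene','s5');grab('side','d5');grab('wrist','w5')
s=telemetry.state(); print(s['tcp_pos'],Ro.from_rotvec(s['ee_rot']).as_matrix(),s['contact_force'],s['ft_torque'])
crop('s5',40,140,240,300,4,'c11');crop('d5',230,90,340,215,5,'c12')
```

```text
[ 0.5    -0.2986  0.1092] [[ 0.0022 -0.894   0.4481]
 [-0.0007  0.4481  0.894 ]
 [-1.     -0.0023  0.0003]] [ 0.1876  0.9374 -1.4172] [ 0.0006 -0.0274 -0.0296] [-0.0221  0.3629  0.5879  1.7432 -0.2232  1.1003  1.7433]
[ 0.4996 -0.2985  0.1085] [[ 0.0015 -0.8939  0.4483]
 [-0.0003  0.4483  0.8939]
 [-1.     -0.0015  0.0004]] [-0.7904  0.0361 -1.1039] [-0.0039  0.0618 -0.0269]
```

View pics/c11.png

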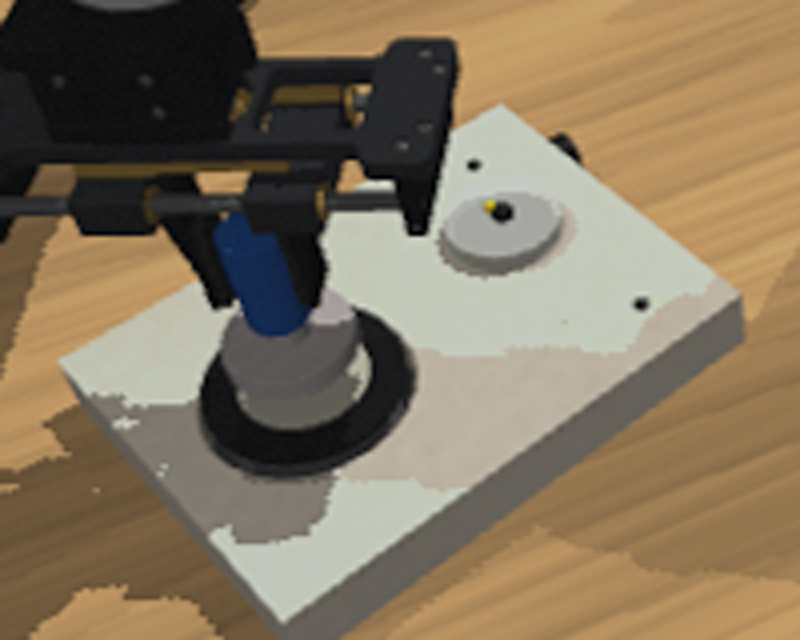

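View pics/c12.png

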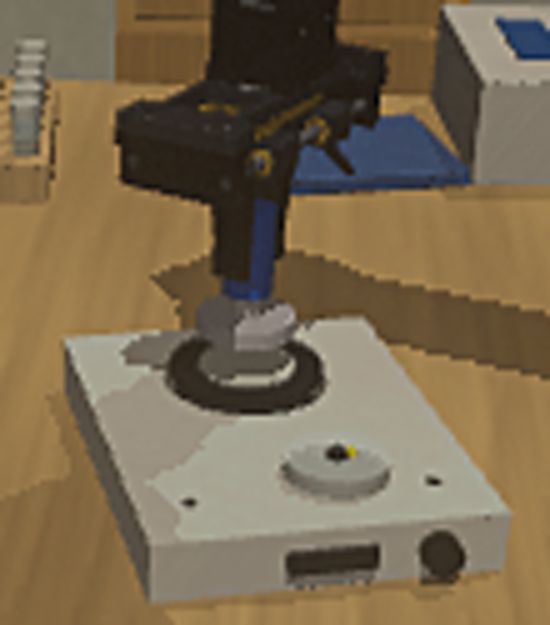

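View pics/w5.png

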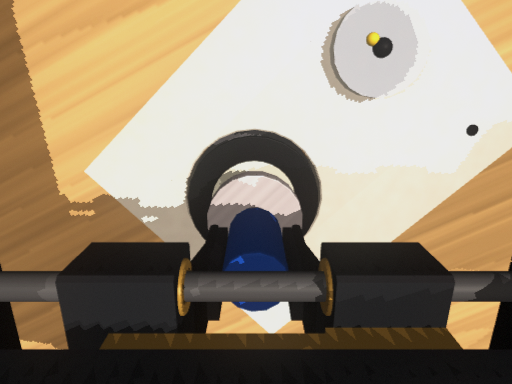

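Call:
{"method": "apply_moves", "body": {"steps": [0, 0, 0, -0.1, 0.1, -0.5, -1, 0, 0, 0, -0.1, 0.1, -1, -1, 0, 0, 0, -0.1, 0.1, -1.4, -1, 0, 0, 0, -0.1, 0.1, -1.6, -1, 0, 0, 0, -0.1, 0.1, -1.8, -1, 0, 0, 0, -0.1, 0.1, -1.8, -1]}}

```text
t: 7.78
tcp_pos: [0.4981, -0.2973, 0.0894]
ee_rot: [-0.86, 1.394, 0.861]
contact_force: [0.3, 0.2, -2.3]
opening: 0.333
```

Call:
{"method": "apply_moves", "body": {"steps": [0, 0, 0, 0, 0, -0.15, -1, 0, 0, 0, 0, 0, -0.3, -1, 0, 0, 0, 0, 0, -0.4, -1, 0, 0, 0, 0, 0, -0.4, -1]}}

```text
t: 8.28
tcp_pos: [0.4983, -0.2974, 0.0858]
ee_rot: [-0.861, 1.394, 0.86]
contact_force: [-0.7, 0.7, 1.9]
opening: 0.33
```

Run:
```python
from h import *
np.set_printoptions(precision=4,suppress=True)
grab('scene','s6');grab('side','d6');grab('wrist','w6')
s=telemetry.state(); print(s['tcp_pos'],s['contact_force'],s['ft_torque'])
crop('s6',40,140,240,300,4,'c13');crop('w6',150,100,350,240,4,'c14')
```

```text
[ 0.4983 -0.2974  0.0858] [ 0.6196 -0.3141  1.932 ] [-0.0786  0.0865 -0.0039]
```

View pics/c13.png

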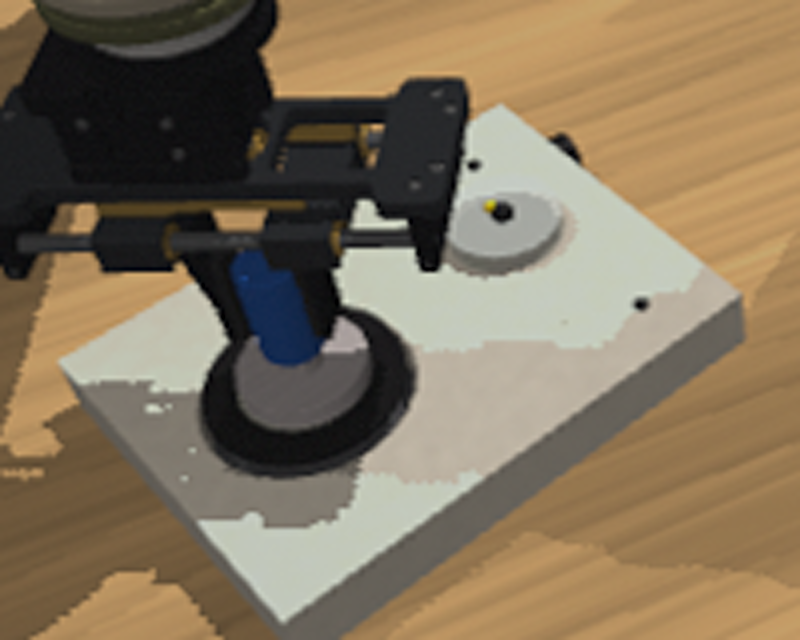

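View pics/c14.png

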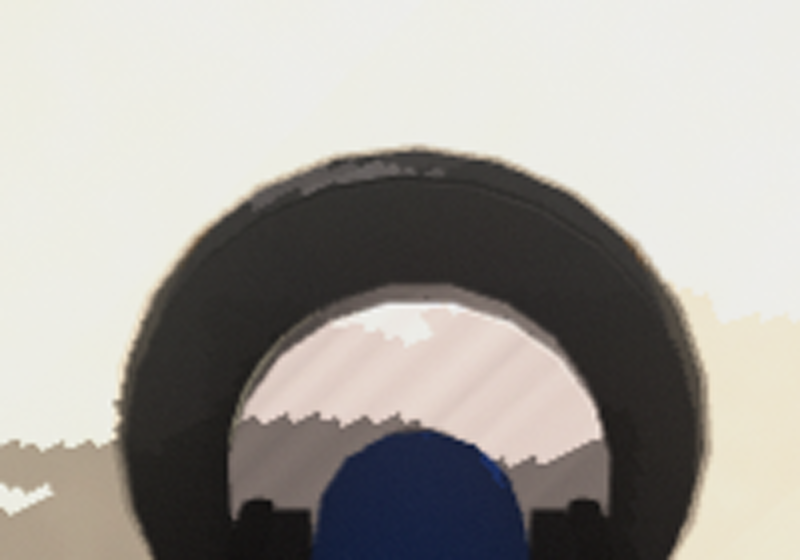

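Call:
{"method": "apply_moves", "body": {"steps": [0, 0, 0, 0, 0, -0.2, -1, 0, 0, 0, 0, 0, -0.4, -1, 0, 0, 0, 0, 0, -0.6, -1, 0, 0, 0, 0, 0, -0.8, -1, 0, 0, 0, 0, 0, -1, -1, 0, 0, 0, 0, 0, -1, -1]}}

```text
t: 9.18
tcp_pos: [0.4981, -0.2973, 0.0753]
ee_rot: [-0.86, 1.394, 0.86]
contact_force: [0.7, -1.8, 1.4]
opening: 0.33
```

Call:
{"method": "apply_moves", "body": {"steps": [0, 0, 0, 0, 0, -0.1, -1, 0, 0, 0, 0, 0, -0.2, -1, 0, 0, 0, 0, 0, -0.2, -1]}}

```text
t: 9.55
tcp_pos: [0.4982, -0.2974, 0.0736]
ee_rot: [-0.86, 1.394, 0.86]
contact_force: [1.1, -1.2, 2.6]
opening: 0.333
```

Call:
{"method": "apply_moves", "body": {"steps": [0, 0, 0, 0, 0, -0.1, -1, 0, 0, 0, 0, 0, -0.1, -1]}}

```text
t: 9.8
tcp_pos: [0.4982, -0.2973, 0.0725]
ee_rot: [-0.86, 1.394, 0.86]
contact_force: [0.4, -1.4, 3.3]
opening: 0.333
```

Call:
{"method": "apply_moves", "body": {"steps": [0, 0, 0, 0, 0, -0.1, -1, 0, 0, 0, 0, 0, -0.1, -1]}}

```text
t: 10.05
tcp_pos: [0.4983, -0.2975, 0.0722]
ee_rot: [-0.86, 1.393, 0.86]
contact_force: [-1.3, -0.1, 9.2]
opening: 0.33
```

Call:
{"method": "apply_moves", "body": {"steps": [0, 0, 0, 0, 0, -0.03, -1, 0, 0, 0, 0, 0, -0.03, -1]}}

```text
t: 10.3
tcp_pos: [0.4984, -0.2975, 0.0722]
ee_rot: [-0.86, 1.393, 0.86]
contact_force: [-2.5, 0.2, 12.7]
opening: 0.333
```

Call:
{"method": "apply_moves", "body": {"steps": [0, 0, 0, 0, 0, -0.03, -1, 0, 0, 0, 0, 0, -0.03, -1, 0, 0, 0, 0, 0, -0.03, -1]}}

```text
t: 10.68
tcp_pos: [0.4985, -0.2975, 0.0721]
ee_rot: [-0.861, 1.393, 0.86]
contact_force: [-3.1, 0.1, 15.5]
opening: 0.33
```

Run:
```python
from h import *
np.set_printoptions(precision=4,suppress=True)
grab('scene','s7');grab('wrist','w7')
s=telemetry.state(); print(s['tcp_pos'],Ro.from_rotvec(s['ee_rot']).as_matrix()[:,0],s['contact_force'],s['ft_torque'])
crop('s7',40,140,240,300,4,'c15');crop('w7',150,100,350,240,4,'c16')
```

```text
[ 0.4985 -0.2975  0.0721] [ 0.001   0.0001 -1.    ] [-3.6648  1.169  15.1735] [0.2121 0.8639 0.0201]
```

View pics/c15.png

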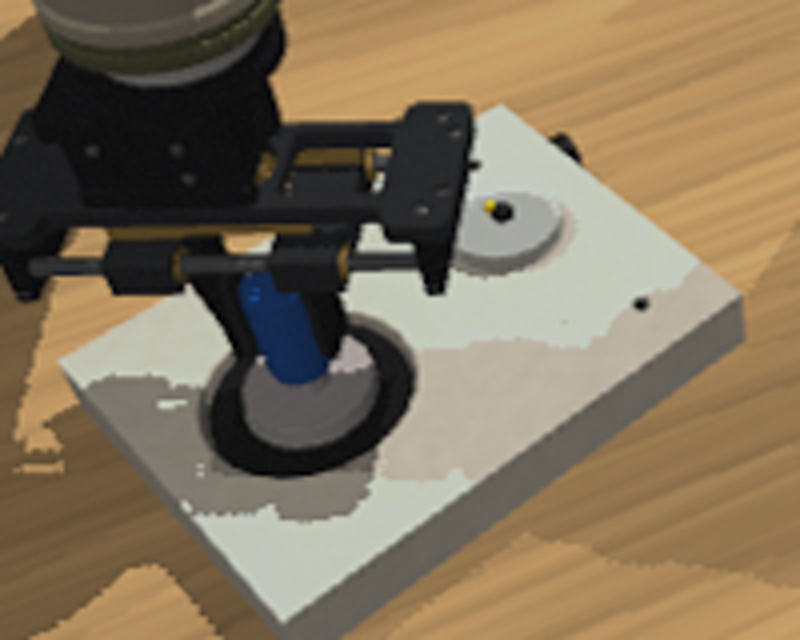

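View pics/c16.png

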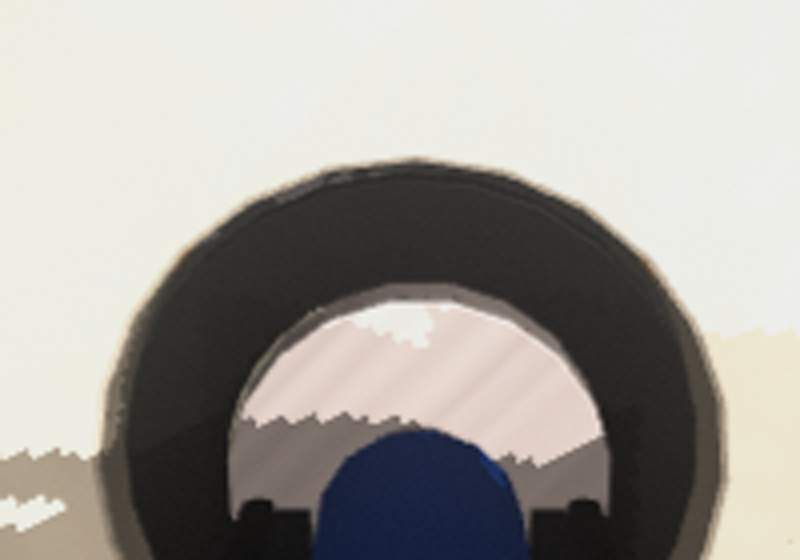

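Call:
{"method": "apply_moves", "body": {"steps": [0, 0, 0, 0, 0, -0.01, -1, 0, 0, 0, 0, 0, -0.01, -1, 0, 0, 0, 0, 0, -0.01, -1, 0, 0, 0, 0, 0, -0.01, -1, 0, 0, 0, 0, 0, -0.01, -1]}}

```text
t: 11.4
tcp_pos: [0.4985, -0.2975, 0.0721]
ee_rot: [-0.861, 1.393, 0.86]
contact_force: [-3.2, 0.7, 16.0]
opening: 0.335
```

Call:
{"method": "apply_moves", "body": {"steps": [0, 0, 0, 0, 0, 0, -1, 0, 0, 0, 0, 0, 0, -1, 0, 0, 0, 0, 0, 0, -1, 0, 0, 0, 0, 0, 0, -1, 0, 0, 0, 0, 0, 0, -1, 0, 0, 0, 0, 0, 0, -1]}}

```text
t: 12.15
tcp_pos: [0.4985, -0.2975, 0.0721]
ee_rot: [-0.861, 1.393, 0.86]
contact_force: [-4.5, 0.8, 16.1]
opening: 0.329
```

Call:
{"method": "apply_moves", "body": {"steps": [0, 0, 0, 0, 0, 0.1, -1, 0, 0, 0, 0, 0, 0.3, -1, 0, 0, 0, 0, 0, 0.8, -1, 0, 0, 0, 0, 0, 2.5, -1, 0, 0, 0, 0, 0, 6, -1, 0, 0, 0, 0, 0, 11.5, -1, 0, 0, 0, 2.5, -1, 11.5, -1, 0, 0, 0, 5, -2, 11.5, -1, 0, 0, 0, 5, -2, 11.5, -1, 0, 0, 0, 5, -2, 11.5, -1]}}

```text
t: 13.4
tcp_pos: [0.5475, -0.3174, 0.1862]
ee_rot: [-0.86, 1.395, 0.86]
contact_force: [-0.1, 0.5, -1.5]
opening: 0.334
```

Run:
```python
from h import *
np.set_printoptions(precision=4,suppress=True)
s=telemetry.state(); print(s['tcp_pos'],Ro.from_rotvec(s['ee_rot']).as_matrix()[:,0],s['contact_force'],s['ft_torque'])
grab('wrist','w8');grab('side','d8'); grab('scene','s8')
crop('w8',150,30,330,190,4,'c17')
crop('d8',230,145,340,215,7,'c18');crop('s8',50,160,240,300,4,'c19')
```

```text
[ 0.5475 -0.3174  0.1862] [-0.0004 -0.     -1.    ] [-0.1165  0.5316 -1.5361] [-0.0366  0.0224 -0.04  ]
```

View pics/c17.png

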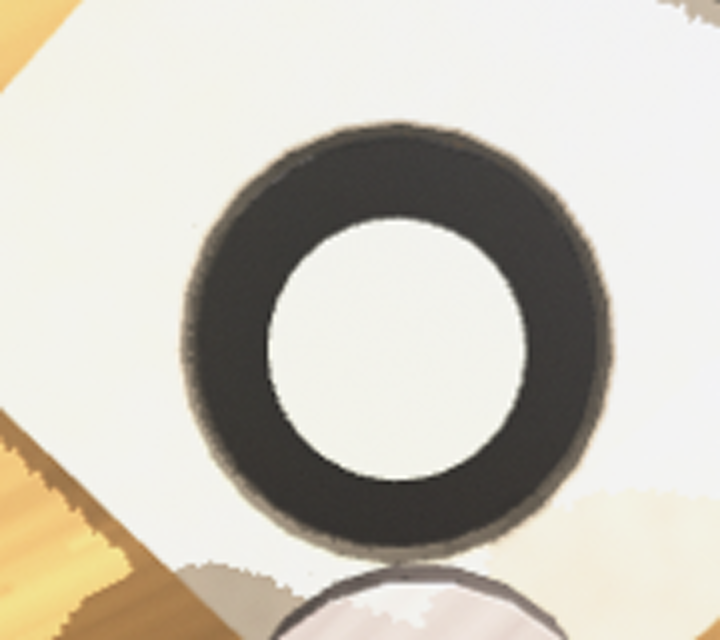

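View pics/c18.png

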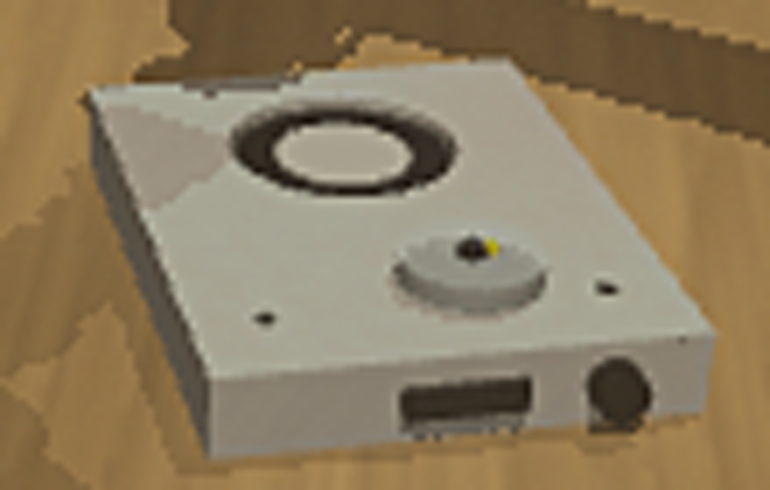

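View pics/c19.png

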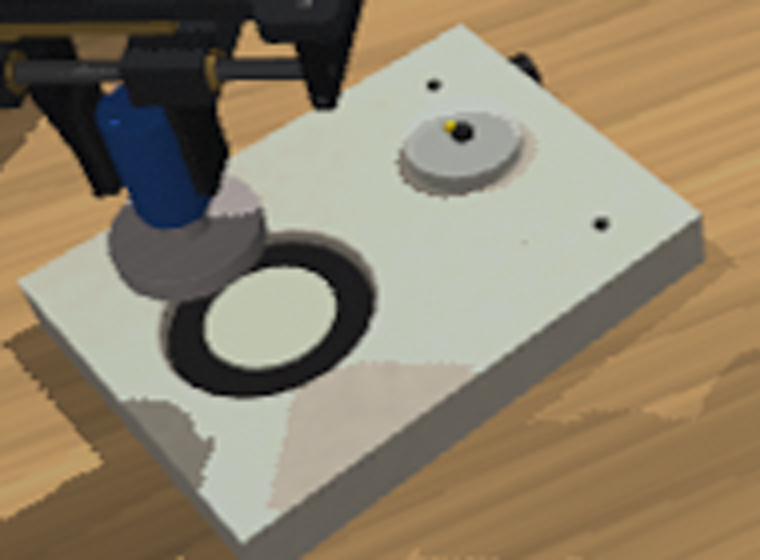

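Run:
```python
from h import *
from scipy.optimize import least_squares
np.set_printoptions(precision=4,suppress=True)
def ell(tag,seed):
    g=cv2.cvtColor(cv2.imread(f'pics/{tag}.png'),cv2.COLOR_BGR2GRAY); 
    g=cv2.resize(g,None,fx=4,fy=4,interpolation=cv2.INTER_CUBIC)
    x,y=int(seed[0]*4),int(seed[1]*4); th=(int(g[y,x])+40)//2
    n,l,st,ce=cv2.connectedComponentsWithStats((g>th).astype(np.uint8),connectivity=4)
    k=l[y,x]; c=max(cv2.findContours((l==k).astype(np.uint8),cv2.RETR_EXTERNAL,cv2.CHAIN_APPROX_NONE)[0],key=len)[:,0]
    print(tag,st[k]/4); return (c[::6]+.5)/4-.5
def fit(tags):
    O=[(load(t),ell(t,s)) for t,s in tags]
    def res(p):
        n=np.array([p[3],p[4],1]);n/=np.linalg.norm(n); r=[]
        for i,(d,c) in enumerate(O):
            o=d['xyz']+ (np.array([p[5],p[6],0]) if i==1 else 0)+(np.array([p[7],p[8],0]) if i==2 else 0)
            for q in c:
                _,v=ray(d,*q); X=o+v*(n@(p[:3]-o))/(n@v); r.append(np.linalg.norm(X-p[:3])-.03)
        return np.r_[np.array(r), np.array(p[5:])*3]
    s=least_squares(res,[.498,-.2975,.04,0,0,0,0,0,0],loss='soft_l1',f_scale=.0005);print(s.x, np.sqrt(np.mean(s.fun**2)))
fit([('w4',(247,117)),('scene0',(115.8,234.8)),('side0',(279,163))])
fit([('w8',(249,117)),('s8',(117,239)),('d8',(279,166.7))])
fit([('w8',(249,117)),('s8',(117,239))]);fit([('w8',(249,117))])
print(tri([(load('s8'),*(270/4+50,318/4+160)),(load('d8'),343/7+230,152/7+145),(load('w8'),397/4+150,349/4+30)]))
```

```text
w4 [  213.5     82.75    67.5     68.75 14492.  ]
scene0 [  99.    222.     33.5    25.5  2609.75]
side0 [269.5  158.25  19.75   9.25 575.  ]
[ 0.4986 -0.2983  0.0445  0.0121  0.0327  0.0005 -0.0016 -0.     -0.0002] 0.00041887108924193326
w8 [  217.     84.5    64.5    65.5 13258.5]
s8 [ 101.25  226.75   32.75   25.5  2550.5 ]
d8 [269.  162.5  20.    9.  547.5]
[ 0.4985 -0.2984  0.0301  0.0011  0.0055  0.0004 -0.0015 -0.0001 -0.0001] 0.0004857404040764043
w8 [  217.     84.5    64.5    65.5 13258.5]
s8 [ 101.25  226.75   32.75   25.5  2550.5 ]
[ 0.4985 -0.2984  0.0306  0.0004  0.0107  0.     -0.0015  0.      0.    ] 0.00036033585265968194
w8 [  217.     84.5    64.5    65.5 13258.5]
[ 0.4986 -0.2984  0.0308  0.0229  0.0104  0.      0.      0.      0.    ] 9.777809338136037e-05
(array([ 0.4982, -0.2975,  0.0287]), [np.float64(0.0011491880539761345), np.float64(0.0012088595632119591), np.float64(0.00047707434349774226)])
```

Call:
{"method": "apply_moves", "body": {"steps": [0, 0, 0, -0.1, 3, 0, -1, 0, 0, 0, -0.3, 8, 0, -1, 0, 0, 0, -0.5, 13, 0, -1, 0, 0, 0, -0.7, 18, 0, -1, 0, 0, 0, -0.9, 23.5, 0, -1, 0, 0, 0, -1.1, 29, 0, -1, 0, 0, 0, -1.3, 34.5, 0, -1, 0, 0, 0, -1.5, 40, 0, -1, 0, 0, 0, -1.7, 45, 0, -1, 0, 0, 0, -1.8, 47.7, 0, -1, 0, 0, 0, -1.8, 47.7, 0, -1, 0, 0, 0, -1.8, 47.7, 0, -1]}}

```text
t: 15.05
tcp_pos: [0.5301, 0.1586, 0.186]
ee_rot: [-0.86, 1.394, 0.859]
contact_force: [-0.0, -0.5, -1.2]
opening: 0.332
```

Run:
```python
from h import *
np.set_printoptions(precision=4,suppress=True)
s=telemetry.state(); print(s['tcp_pos'],Ro.from_rotvec(s['ee_rot']).as_matrix()[:,0],s['contact_force'])
grab('wrist','w9');crop('w9',180,60,320,190,5,'c20');grab('side','d9');crop('d9',200,200,340,310,5,'c21')
```

```text
[0.5301 0.1586 0.186 ] [ 0.0002 -0.0003 -1.    ] [-0.0003 -0.4887 -1.176 ]
```

View pics/c20.png

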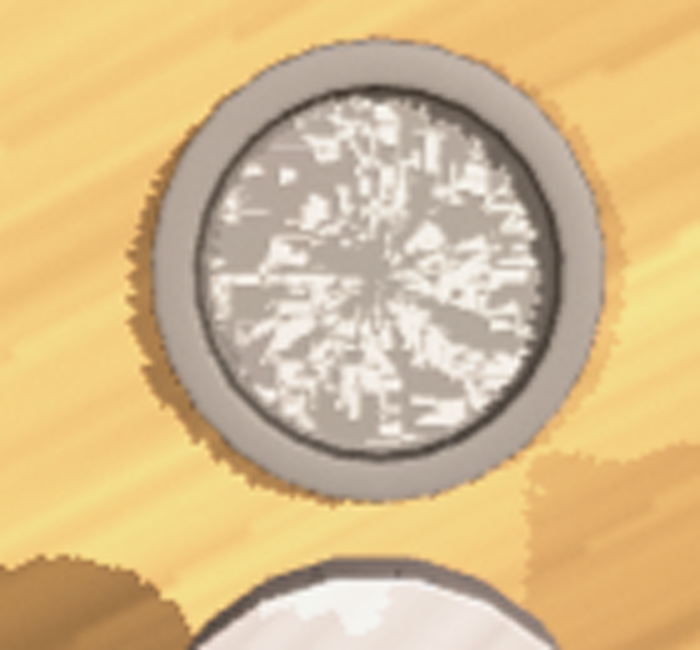

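View pics/c21.png

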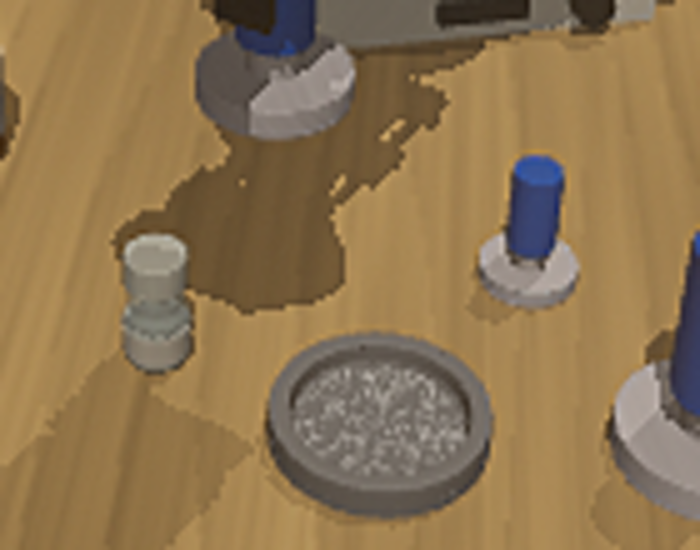

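Run:
```python
from h import *
np.set_printoptions(precision=4,suppress=True)
W=load('w9'); c=lambda x,y:(x/5+180,y/5+60)
for P in ([(152,269),(605,269),(378,39),(378,500)],[(196,274),(562,274),(379,88),(379,460)]):
    X=[at(W,*c(*p),.015)[:2] for p in P]
    print((X[0]+X[1])/2,(X[2]+X[3])/2,np.linalg.norm(X[0]-X[1]),np.linalg.norm(X[2]-X[3]))
print(telemetry.state()['tcp_pos'])
```

```text
[0.482  0.1845] [0.4836 0.1836] 0.08860612436680909 0.08839557884774511
[0.4829 0.1842] [0.4839 0.1836] 0.07165050246658111 0.07140140407585113
[0.5303 0.1583 0.1861]
```

Call:
{"method": "apply_moves", "body": {"steps": [0, 0, 0, -2.4, 1.3, 0, -1, 0, 0, 0, -4.7, 2.6, 0, -1, 0, 0, 0, -4.7, 2.6, -3, -1, 0, 0, 0, -4.7, 2.6, -7, -1, 0, 0, 0, -4.7, 2.6, -11, -1, 0, 0, 0, -4.7, 2.6, -11, -1, 0, 0, 0, -4.7, 2.6, -11, -1]}}

```text
t: 16.02
tcp_pos: [0.4841, 0.1855, 0.0775]
ee_rot: [-0.86, 1.392, 0.859]
contact_force: [-0.5, 0.2, -1.0]
opening: 0.336
```

Run:
```python
from h import *
np.set_printoptions(precision=4,suppress=True)
grab('wrist','w10');grab('scene','s10');grab('side','d10')
s=telemetry.state(); print(s['tcp_pos'],Ro.from_rotvec(s['ee_rot']).as_matrix()[:,0],s['contact_force'])
crop('w10',170,120,340,250,4,'c22');crop('s10',270,90,370,190,6,'c23');crop('d10',200,200,340,310,5,'c24')
```

```text
[0.4843 0.1861 0.0776] [ 0.0025  0.0016 -1.    ] [-0.3929 -0.1461 -1.5458]
```

View pics/c22.png

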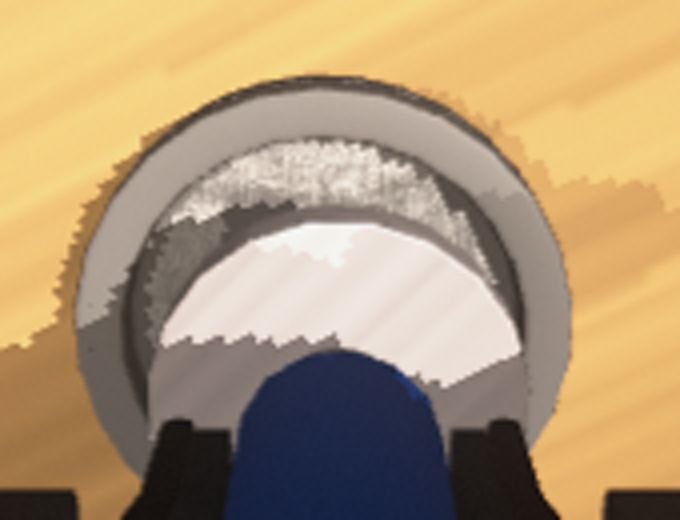

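View pics/c23.png

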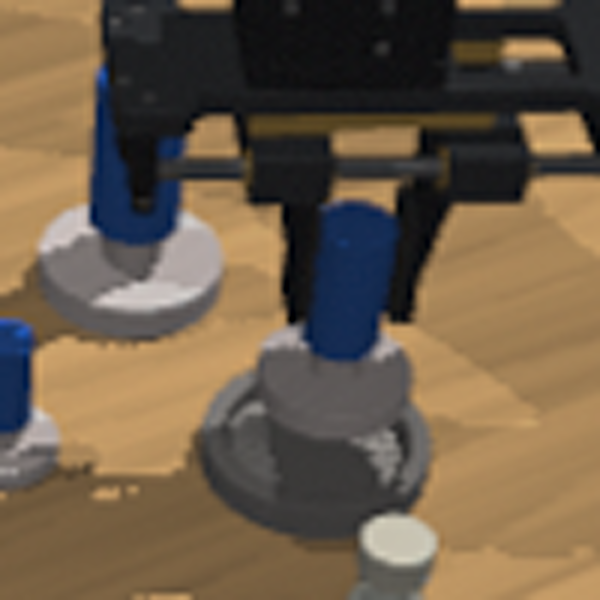

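View pics/c24.png

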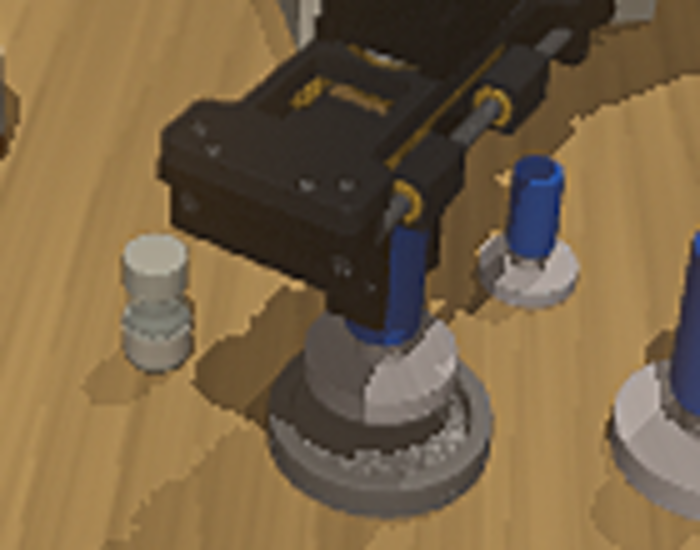

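Call:
{"method": "apply_moves", "body": {"steps": [0, 0, 0, -0.1, -0.2, 0, -1, 0, 0, 0, -0.1, -0.2, -1, -1, 0, 0, 0, -0.1, -0.2, -1.8, -1, 0, 0, 0, -0.1, -0.2, -2.3, -1, 0, 0, 0, -0.1, -0.2, -2.6, -1, 0, 0, 0, -0.1, -0.2, -2.6, -1]}}

```text
t: 16.92
tcp_pos: [0.4821, 0.1836, 0.0496]
ee_rot: [-0.86, 1.394, 0.86]
contact_force: [-0.0, 0.4, -1.5]
opening: 0.331
```

Run:
```python
from h import *
np.set_printoptions(precision=4,suppress=True)
grab('wrist','w11')
s=telemetry.state(); print(s['tcp_pos'],Ro.from_rotvec(s['ee_rot']).as_matrix()[:,0],s['contact_force'])
crop('w11',170,120,340,250,4,'c25')
```

```text
[0.4822 0.1837 0.0499] [ 0.  0. -1.] [-0.2224  0.9012 -1.0466]
```

View pics/c25.png

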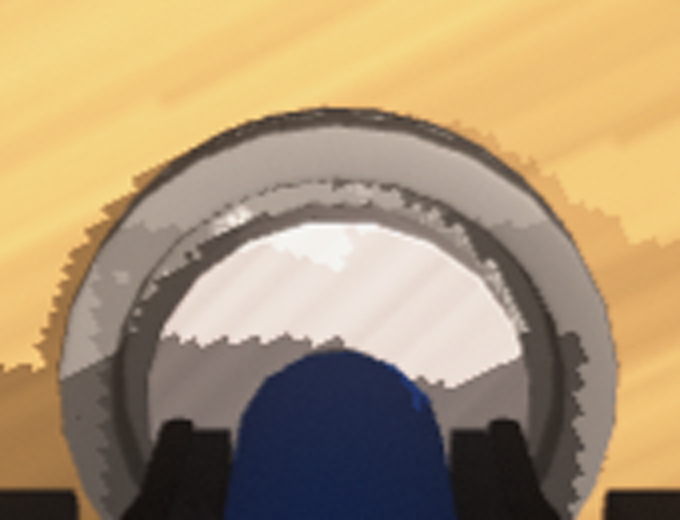

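Call:
{"method": "apply_moves", "body": {"steps": [0, 0, 0, 0, 0, -0.1, -1, 0, 0, 0, 0, 0, -0.2, -1, 0, 0, 0, 0, 0, -0.25, -1, 0, 0, 0, 0, 0, -0.25, -1]}}

```text
t: 17.48
tcp_pos: [0.4821, 0.1837, 0.0475]
ee_rot: [-0.86, 1.394, 0.86]
contact_force: [0.4, 0.8, -0.3]
opening: 0.333
```

Call:
{"method": "apply_moves", "body": {"steps": [0, 0, 0, 0, 0, -0.05, -1, 0, 0, 0, 0, 0, -0.05, -1]}}

```text
t: 17.73
tcp_pos: [0.4822, 0.1837, 0.0474]
ee_rot: [-0.86, 1.394, 0.86]
contact_force: [-2.9, -0.9, 5.8]
opening: 0.335
```

Call:
{"method": "apply_moves", "body": {"steps": [0, 0, 0, 0, 0, 0.04, -1, 0, 0, 0, 0, 0, 0.04, -0.2, 0, 0, 0, 0, 0, 0.04, 0.1, 0, 0, 0, 0, 0, 0.04, 0.5, 0, 0, 0, 0, 0, 0.04, 0.8, 0, 0, 0, 0, 0, 0.04, 0.9, 0, 0, 0, 0, 0, 0.04, 0.9]}}

```text
t: 18.6
tcp_pos: [0.4822, 0.1837, 0.0473]
ee_rot: [-0.86, 1.394, 0.86]
contact_force: [1.0, 0.2, -0.9]
opening: 0.882
```

Run:
```python
from h import *
grab('wrist','w12');grab('side','d12');crop('w12',130,120,380,270,3,'c26');crop('d12',200,180,340,310,5,'c27')
print(telemetry.state()['opening'],telemetry.state()['contact_force'])
```

```text
0.9242889179330404 [ 0.87147501  0.61691945 -0.06903394]
```

View pics/c26.png

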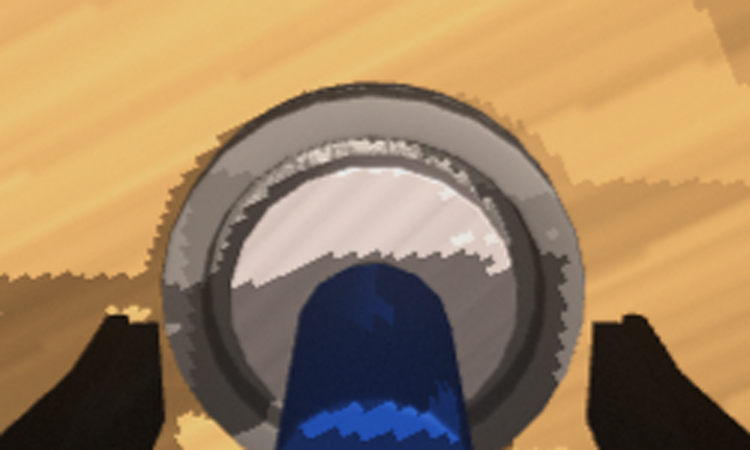

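View pics/c27.png

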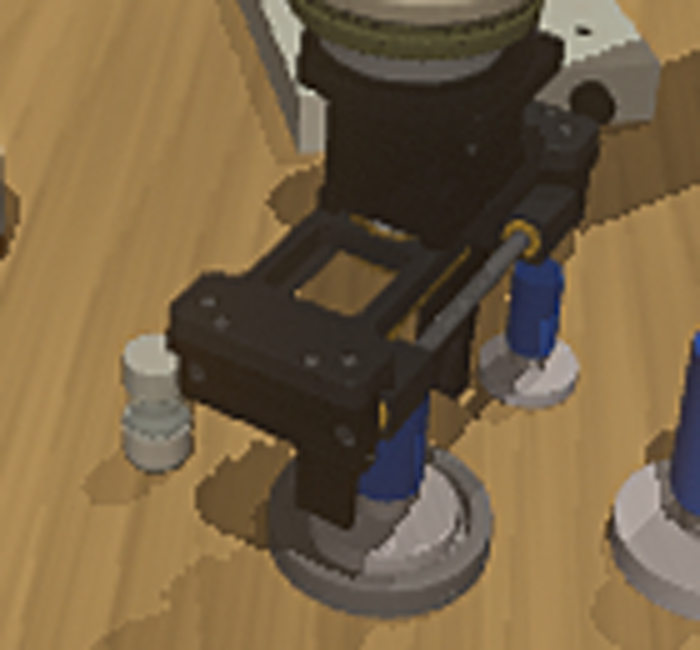

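Released. The tamper is upright in the recess, with the handle at column 375 and the fingers clear on both sides. Retreating straight up.

Call:
{"method": "apply_moves", "body": {"steps": [0, 0, 0, 0, 0, 2, 0.9, 0, 0, 0, 0, 0, 7, 0.9, 0, 0, 0, 0, 0, 12, 0.9, 0, 0, 0, 0, 0, 17, 0.9, 0, 0, 0, 0, 0, 17, 0.9, 0, 0, 0, 0, 0, 17, 0.9]}}

```text
t: 19.45
tcp_pos: [0.4818, 0.1836, 0.2166]
ee_rot: [-0.86, 1.394, 0.861]
contact_force: [0.4, 0.5, 0.2]
opening: 0.949
```

Run:
```python
from h import *
np.set_printoptions(precision=4,suppress=True)
grab('wrist','w13');grab('scene','s13');crop('w13',205,110,305,205,7,'c28')
s=telemetry.state();print(s['tcp_pos'],s['contact_force'],s['t'])
```

```text
[0.4814 0.1834 0.2158] [ 0.6219 -0.7888 -0.3191] 19.55
```

View pics/c28.png

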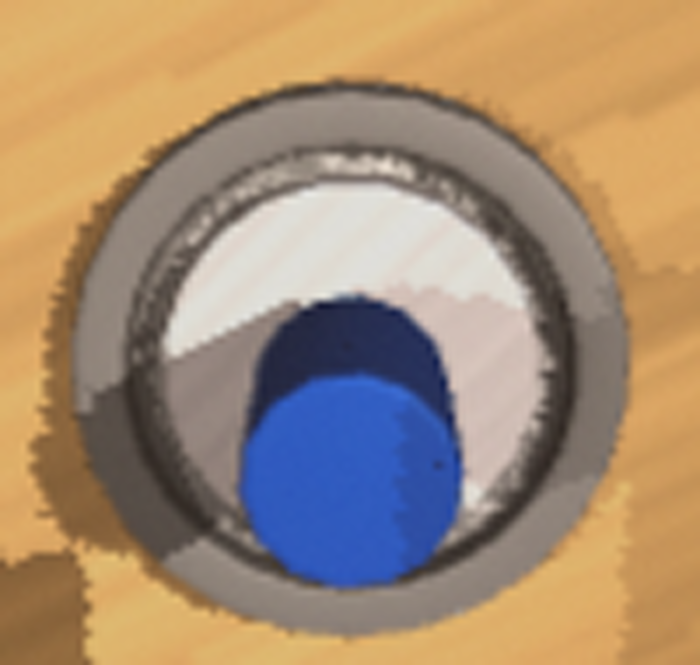

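View pics/s13.png

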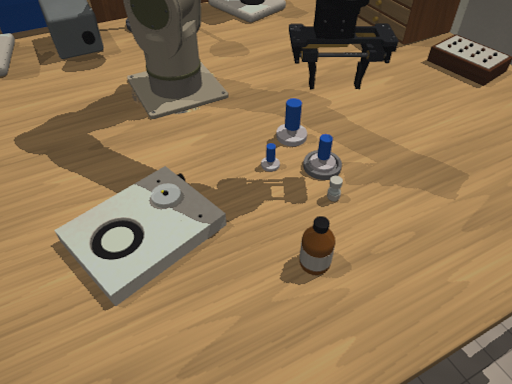

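The tamper is centred in the stand: foot centre at column 356, rim centre at 351. The dish, vial and bottle are at their starting pixels, and the plate is sunk. Handing in.

```bash
python3 -c "
from plant import finish_job; print(finish_job())"
```

```text
the job is handed in; nothing more can be done
None
```

I lifted the middle-sized tamper out of its stand and pressed the stage plate straight down to its hard stop. I then set the tamper back upright in the middle of the stand and handed the job in at about 19.6 s.

- **Pressing:** I held the plate home for about 1.5 s. The wrist read about 16 N, which is roughly 18 N on the plate once the tamper's weight (about 2 N) is added. No reading went above that. Wrist readings came only at the end of each move, and only the tamper touched the plate.
- **Plate after lift-off:** A fit over the three cameras puts its face about 6 mm below the foot's top, about 14.4 mm lower than it started. The fit gave a tilt of about 0.006 rad, which is within its noise. The wrist camera alone gave about 0.025 rad, but a single near-vertical view is a weak measure of tilt. The plain three-camera triangulation put the plate 1.4 mm lower than the fit did.
- **Sideways load:** A side force of 3 to 4.5 N in x showed while I held the plate down. The pose did not move.
- **Tamper:** It stands upright in the stand, centred to about 1 mm.
- **Other objects:** The dish, vial, bottle and the two look-alike tampers looked unmoved by eye in the final scene image.

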